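Scan the donated game on the indexing display stand

TASK

At the reuse shop's pricing bench, the four-sided display turntable was left between two clicks: turn it by its orange handle post to the next click (anticlockwise seen from above), so that the blue game box with the white barcode label faces the yellow marker on the base. Then pick up the barcode scanner, hold its window square to the label, about 8 cm away and pointing at the label's middle, and keep it still for two seconds. Finally lay the scanner gently back on its black pad, lengthways and window down, and leave the table's other things where they stand.

Things in the scene. Friction and masses are not known exactly. Their poses are not given: they have to be found in the camera images.
- stand: Grey fixed base (260 mm disc, 26 mm high) of the indexing turntable. Origin on the turntable's axis at the work surface, z up; its -x axis points, roughly towards the robot, along a low grey tab with a yellow marker (diamond) 206 mm from the axis: the scanning position.
- turntable (a joint): Angle (rad) of the white turntable (370 mm disc, top 40 mm above the work surface), anticlockwise positive. Clicks at -1.571, 0 and +1.571; free to turn between them; at 0 the labelled blue box faces the marker. Carries four 98 x 115 x 28 mm game boxes on 35 degree slopes, up to 140 mm above the work surface. Entering a click takes about 5 N at the post.
- post_top (a point): Centre of the top of the upright orange handle post (22 mm diameter, free for 93 mm above a 34 mm collar; top 143 mm above the work surface), fixed on the turntable 150 mm from its axis, 45 degrees anticlockwise of the labelled box as seen from above. Origin's axes turn with the turntable.
- label: White 70 x 50 mm label with black bars, flat on the blue game box. Origin at the middle of its outer face; z points straight out of the label (35 degrees from vertical, outwards from the turntable), x up the slope (50 mm side), y level (70 mm side). With the turntable at 0 it is 118 mm from the axis, 106 mm above the work surface.
- scanner: Loose barcode scanner, about 0.25 kg, 180 mm long. Origin on its flat underside; x along it towards the head, z up out of its back. Grey handle 34 mm wide, 36 mm high, from x = -95 to +20 mm; white head with blue band, 58 mm wide, 42 mm high, from x = +19 to +85 mm. The red reading window is on the head's underside and looks along -z.
- scanner_grip (a point): Place to grip the scanner: on the handle near the centre of mass, 10 mm behind the origin, 24 mm above the underside; close the fingers across the 34 mm width (scanner's y).
- scanner_window (a point): Middle of the red reading window, on the underside of the scanner's head, 55 mm ahead of the scanner's origin.
- scanner_focus (a point): The point 80 mm straight out in front of the reading window (along the scanner's -z): where the scanner aims and reads best.
- pad: Fixed black rubber pad with a yellow border line, 230 x 120 x 24 mm, the scanner's resting place. Origin at the centre of its underside, x along its length; its top is 24 mm above the work surface. At the start the scanner lies lengthways on it.
- books: Loose stack of three books, 190 x 130 mm, 70 mm high; to be left alone. Origin under its centre.
- vase: Loose green glass vase, 84 mm across, 170 mm high; to be left alone. Origin under its centre.
- mug: Loose blue mug, 84 mm across plus a handle, 95 mm high; to be left alone. Origin under its centre.
- ticket_roll: Loose white roll of tickets lying flat, 90 mm across, 40 mm high; to be left alone. Origin under its centre.
- truck: Loose toy truck, 110 x 60 x 57 mm, red, blue and yellow; to be left alone. Origin under its centre.

How it is judged (in metres and radians):
On the way, in this order (a step that is already met when the one before it is completed fails the run):
1. the turntable rests in its click with the labelled box at the marker (value of joint turntable between -0.08 and 0.08 rad and velocity of joint turntable between -0.1 and 0.1 rad/s), for 0.3 s.
2. for 1 s the scanner is still (30 mm/s, 0.25 rad/s), window facing the label within 15 degrees and 45-115 mm off, focus within 25 mm (label x) and 35 mm (y) of its middle, table in its click (value of joint turntable between -0.08 and 0.08 rad and x of scanner_focus in the frame of label between -0.025 and 0.025 m and y of scanner_focus in the frame of label between -0.035 and 0.035 m and z of scanner_focus in the frame of label between -0.06 and 0.06 m and z of scanner_window in the frame of label between 0.045 and 0.115 m and angle between the z axis of scanner and the z axis of label, either way round below 0.262 rad and linear speed of scanner below 0.03 m/s and angular speed of scanner below 0.25 rad/s), for 1 s.
At the end, for the whole second after the job is handed in: Turntable still in the label's click (within 0.08 rad). Scanner released, at rest, flat on its pad, window down (tilt under 0.1 rad), its origin within 40 mm of the pad's centre along each pad axis, its length within 0.35 rad of the pad's (either way round) (value of joint turntable between -0.08 and 0.08 rad and x of scanner in the frame of pad between -0.04 and 0.04 m and y of scanner in the frame of pad between -0.04 and 0.04 m and z of scanner in the frame of pad between 0.018 and 0.03 m and angle between scanner's own z axis and vertical below 0.1 rad and angle between the x axis of scanner and the x axis of pad, either way round below 0.35 rad and linear speed of scanner below 0.02 m/s and angular speed of scanner below 0.1 rad/s); the robot touches nothing.
It fails at once if the books, vase, mug, ticket roll or toy truck is moved more than 40 mm or tipped over 0.35 rad (distance of any of books, vase, mug, ticket_roll, truck from where it was at the start of the episode above 0.04 m or angle between any of books, vase, mug, ticket_roll, truck's own z axis and vertical above 0.35 rad).
It fails at once if the scanner is banged onto the pad (over 60 N) (contact force between scanner and pad above 60 N).
It fails at once if the scanner is dropped (faster than 0.45 m/s out of the fingers) (linear speed of scanner above 0.45 m/s and contact force between scanner and the fingers below 0.1 N).
It also fails if it takes over 64 s, if anything falls off the work surface, if the arm or the gripper's body presses on something with over 40 N, if the wrist force passes 120 N, or if a joint passes its speed limit or range.

ROBOT

A 6-joint arm with a two-finger parallel gripper is mounted at the origin on the work surface. World frame = base frame: x ahead of the robot, y to its left, z up, the work surface at z = 0. Lengths are in m, angles in degrees, forces in N, time in s.
With the tool pointing down it reaches from about 0.325 to 0.85 m from the base axis. Payload 15.5 kg.
Tool frame: the origin (TCP) lies midway between the tips of the shut fingers; the grasp point (between the pads) lies 19 mm behind it; y points along the fingers, x is the direction in which the jaws open and shut, and the axes are right-handed (so a half turn about y gives the same grasp; the last joint's range is limited). The gripper opens to 91 mm and grips with 3 to 60 N. Pads are 32 mm wide; open, the fingers measure 118 mm over their backs; the gripper's body (76 mm by 178 mm) begins 60 mm behind the grasp point.
Start: joints at [64.315, 28.281, 77.091, -0, 74.628, -5.472], TCP at [0.216, 0.587, 0.214] pointing down, gripper open.
Joint ranges: [-166.48, 166.48], [-47.26, 123.95], [12.59, 153.08], [-70.14, 250.14], [6.76, 159.57], [-176.63, 176.63]. Speed limits (degrees/s): [108.29, 108.29, 147.25, 172.46, 172.46, 172.46].

INTERFACE

Orientations are given as a 3x3 rotation matrix whose columns are the frame's x, y, z axes.
In Python, from bench import ctrl gives the robot as it stands. The module is installed in compiled form; this text tells all that it offers. Calls block until the motion is done:
- ctrl.goto(position, orientation): joint-space move of the TCP to a pose.
- ctrl.move_l(position, vel=0.15, ori=None, contact_N=None): straight line of the TCP; ori=None keeps the orientation; vel is the mean speed in m/s. With contact_N (N) it stops when the force on the tool has changed by that much, and returns True; else False.
- ctrl.movej(angles): joint-space move.
- ctrl.command_gripper(opening): opening from 0.0 (shut) to 1.0 (fully open); the grip force is fixed at half the most; returns when the fingers have stopped.
- ctrl.sleep(seconds).
- ctrl.ik(position, orientation): joint angles nearest the present ones, or None.
- ctrl.read_camera(name): name is "side" or "top"; returns the picture (480x640x3 uint8, blue, green, red); there is no depth.
- ctrl.camera_params(name): a dict with "fx", "fy", "cx", "cy" (pixels), "D" ([k1, k2, p1, p2, k3] as OpenCV has them; the pictures are not rectified), "pose" (4x4, takes a point from camera to world coordinates). Camera axes: x right, y up, looking along -z (the intrinsics and any distortion apply to the point x, -y, -z); pixel columns grow to the right and rows downward; lengths in m; the calibration is good to about 2 mm. A picture is of the moment at which its call begins. camera_params takes no time and is no camera call.
A pose or a line that the arm cannot do raises ctrl.MotionError and nothing moves.
- ctrl.sign_off(): hands the job in, once; it reports no verdict.
Readings, each from a call of its own:
- ctrl.current_t(): time.
- ctrl.current_q(): joint angles.
- ctrl.current_dq(): joint speeds.
- ctrl.current_effort(): joint torques, N m.
- ctrl.current_tool_pos(): TCP position.
- ctrl.current_eef_rot(): TCP orientation.
- ctrl.current_contact_force(): force on the tool from outside, world axes, zero at the start.
- ctrl.current_wrist_torque(): the same for the moment, N m.
- ctrl.current_grip_width(): opening from 0.0 (shut) to 1.0 (fully open).
Only numpy, scipy, OpenCV 4.12 (cv2) and the standard library are available. Lean on these libraries where they do the work, as an engineer would, in place of code of your own. Each camera call takes 0.05 s, during which the arm holds its last target. There are 200 camera calls.

## Working session

There is one attempt and no reset: what is moved stays moved. The work goes in short steps, each a Python script; the robot and the scene stay as the last script left them, time stands still between calls to the robot, and variables do not carry over. Pictures are saved under pics/ and viewed, on a budget of 10 in all, crops included, one or two more only if the job needs it, and the job is handed in when it is done.

```bash
mkdir -p pics
cat > h.py <<'E'
import numpy as np, cv2
from bench import ctrl
def K(n):
    p=ctrl.camera_params(n); return np.array([[p['fx'],0,p['cx']],[0,p['fy'],p['cy']],[0,0,1.]]),np.array(p['D'],float),np.array(p['pose'])
def px(n,u,v,z):
    k,D,T=K(n); a=cv2.undistortPoints(np.array([[[u,v]]],float),k,D)[0,0]
    d=T[:3,:3]@np.array([a[0],-a[1],-1]); o=T[:3,3]; return o+d*(z-o[2])/d[2]
def proj(n,P):
    k,D,T=K(n); c=(np.atleast_2d(P)-T[:3,3])@T[:3,:3]; c=c*[1,-1,-1]
    return cv2.projectPoints(c,np.zeros(3),np.zeros(3),k,D)[0][:,0]
def down(a): # jaw axis x at angle a (deg), fingers down? set by AX
    a=np.radians(a); x=np.array([np.cos(a),np.sin(a),0]); y=np.array([0,0,-1.]); return np.stack([x,y,np.cross(x,y)],1)
E
python3 - <<'E'
from h import *
for n in ('side','top'):
    im=ctrl.read_camera(n); cv2.imwrite(f'pics/{n}0.png',im); print(n,K(n))
print(ctrl.current_eef_rot(),ctrl.current_t())
E
```

```text
side (array([[609.18679861,   0.        , 315.31126467],
       [  0.        , 609.18679861, 248.1304301 ],
       [  0.        ,   0.        ,   1.        ]]), array([-0.01028382,  0.        ,  0.        ,  0.        ,  0.        ]), array([[ 0.70756948,  0.42058945, -0.56784676, -0.1538791 ],
       [-0.70657939,  0.41025374, -0.57657388, -0.69494845],
       [-0.00953963,  0.8091949 ,  0.58746286,  0.80159483],
       [ 0.        ,  0.        ,  0.        ,  1.        ]]))
top (array([[515.21300863,   0.        , 319.36284231],
       [  0.        , 515.21300863, 236.34450123],
       [  0.        ,   0.        ,   1.        ]]), array([-0.01146848,  0.        ,  0.        ,  0.        ,  0.        ]), array([[ 4.18853683e-04,  9.90268813e-01, -1.39167178e-01,
         4.00456825e-01],
       [-9.99997661e-01,  7.10073840e-04,  2.04294777e-03,
        -1.29413421e-02],
       [ 2.12188643e-03,  1.39165996e-01,  9.90266794e-01,
         1.15521892e+00],
       [ 0.00000000e+00,  0.00000000e+00,  0.00000000e+00,
         1.00000000e+00]]))
[[ 3.45533780e-01 -4.66291040e-04 -9.38406197e-01]
 [ 9.38405649e-01 -1.01758990e-03  3.45534083e-01]
 [-1.11603212e-03 -9.99999374e-01  8.59584611e-05]] 0.1
```

View pics/top0.png

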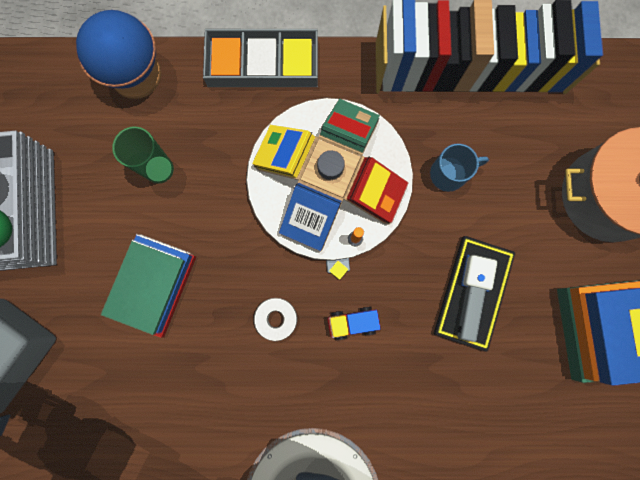

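View pics/side0.png

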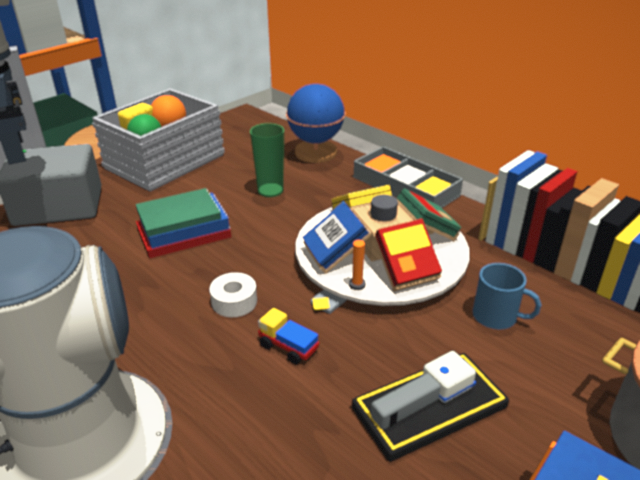

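The top picture shows the turntable centred at about (330,179), post top at (357,233), marker at (338,270), pad around (475,292) with the scanner's head pointing away from the robot. The side picture shows the same layout. I'll enlarge the parts that matter.

Run:
```python
from h import *
im=cv2.imread('pics/top0.png')
a=cv2.resize(im[170:290,270:400],None,fx=4,fy=4,interpolation=cv2.INTER_CUBIC)[:480]  # 520x480
b=cv2.resize(im[230:355,425:525],None,fx=3.84,fy=3.84,interpolation=cv2.INTER_CUBIC)[:480]
c=np.zeros((480,800,3),np.uint8); c[:,:400]=a[:,100:500]; c[:,400:784]=b[:480,:384]
cv2.imwrite('pics/crop.png',c)
# white disc ellipse fit
hsv=cv2.cvtColor(im,cv2.COLOR_BGR2HSV); m=((hsv[...,1]<40)&(hsv[...,2]>150)).astype(np.uint8)
m[:, :240]=0;m[:, 420:]=0;m[:90]=0;m[264:]=0
pts=np.vstack([p[:,0] for p in cv2.findContours(m,0,1)[0] if len(p)>60]); h=cv2.convexHull(pts)[:,0]
w=np.array([px('top',u,v,.04)[:2] for u,v in h])
A=np.c_[2*w,np.ones(len(w))]; s=np.linalg.lstsq(A,(w**2).sum(1),rcond=None)[0]
r=np.sqrt(s[2]+s[0]**2+s[1]**2); print('disc',s[:2],r,np.abs(np.hypot(*(w-s[:2]).T)-r).max())
print('marker',px('top',338,270,.005),'post',px('top',357,233,.143))
for n,u,v,z in [('vase',135,145,.17),('mug',459,165,.095),('roll',275,320,.04),('truck',355,323,.05),('books',150,288,.07)]: print(n,px('top',u,v,z))
```

```text
disc [ 0.69015967 -0.037641  ] 0.18429249885373164 0.011153560007664903
marker [ 0.48619871 -0.05698642  0.005     ] post [ 0.54947083 -0.08978248  0.143     ]
vase [0.72152871 0.35061527 0.17      ]
mug [ 0.70260974 -0.3114949   0.095     ]
roll [0.37654432 0.07950864 0.04      ]
truck [ 0.37055219 -0.09075461  0.05      ]
books [0.44323057 0.34024233 0.07      ]
```

View pics/crop.png

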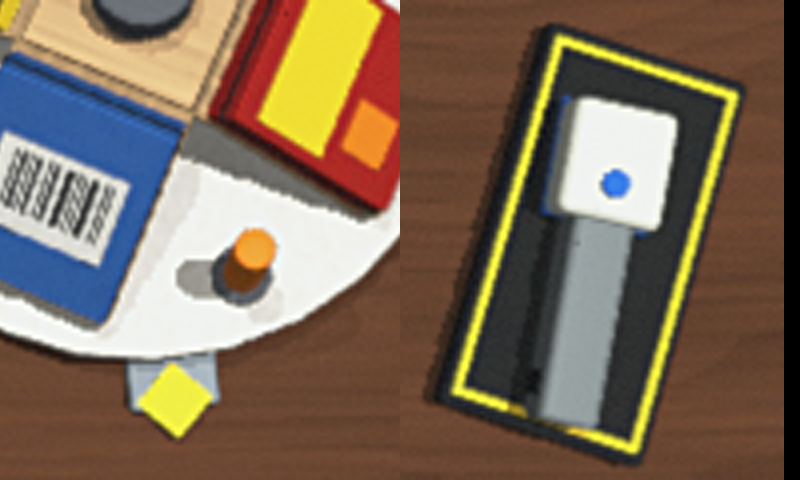

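The enlarged crop puts the post top at (358.7,232.2) and the marker at (338.7,270) in full-picture pixels. It also gives usable corners for the pad's yellow line, and scanner head and handle corners.

```bash
cat > est.py <<'E'
from h import *
C=lambda x,y:(425+(x-400)/3.84,230+y/3.84)
def P(x,y,z): return px('top',*C(x,y),z)[:2]
ang=lambda d:np.degrees(np.arctan2(d[1],d[0]))
tl,tr,br,bl=[P(*a,.024) for a in [(561,37),(738,96),(637,450),(455,392)]]
pad=(tl+tr+br+bl)/4; padang=ang(tl+tr-bl-br)
hd=[P(*a,.066) for a in [(578,97),(678,115),(660,232),(560,213)]]
he=[P(*a,.06) for a in [(545,420),(600,428)]]
hm=sum(hd)/4; em=sum(he)/2; sang=ang(hm-em); d=(hm-em)/np.linalg.norm(hm-em)
L=np.linalg.norm(hm-em); sc=em+.095*d+(L-.147)/2*d  # head centre x=.052, end -.095
mk=px('top',338.75,270,.006)[:2]; post=px('top',358.75,232.25,.143)[:2]
E
python3 - <<'E'
from est import *
print('pad',pad,padang,np.linalg.norm(tl-bl),np.linalg.norm(tr-tl)); print('scan',sc,sang,L)
print(mk,post)
# side check
for n,pt in [('mk',[*mk,.006]),('post',[*post,.143]),('padc',[*tr,.024]),('pad bl',[*bl,.024])]: print(n,proj('side',pt))
# axis: on disc fit with fixed radius .185 robustly + distances
import scipy.optimize as so
im=cv2.imread('pics/top0.png'); hsv=cv2.cvtColor(im,cv2.COLOR_BGR2HSV); m=((hsv[...,1]<40)&(hsv[...,2]>150)).astype(np.uint8)
m[:, :240]=0;m[:, 420:]=0;m[:90]=0;m[264:]=0
pts=np.vstack([p[:,0] for p in cv2.findContours(m,0,1)[0] if len(p)>60]); h=cv2.convexHull(pts)[:,0]
w=np.array([px('top',u,v,.04)[:2] for u,v in h])
f=lambda c:np.hypot(*(w-c[:2]).T)-c[2]
r=so.least_squares(f,[.69,-.04,.185],loss='soft_l1',f_scale=.001);print(r.x, np.round(np.sort(f(r.x))*1e3,1))
c=r.x[:2]; print('d marker',np.linalg.norm(mk-c),ang(mk-c),'post',np.linalg.norm(post-c),ang(post-c))
q=so.least_squares(lambda c:[np.linalg.norm(mk-c)-.206,np.linalg.norm(post-c)-.150],c);print(q.x,ang(mk-q.x),ang(post-q.x))
E
```

```text
pad [ 0.43475108 -0.35939547] -18.555707286431865 0.21294424993979275 0.10651161599169989
scan [ 0.42643526 -0.34937813] -11.815380034392625 0.14427780966226417
[ 0.48612504 -0.05862255] [ 0.55097943 -0.0932748 ]
mk [[320.81533122 305.88391944]]
post [[358.22321014 242.5638092 ]]
padc [[504.10352538 398.71668831]]
pad bl [[357.00051505 399.39330879]]
[ 0.69110729 -0.03754788  0.18383947] [-0.7 -0.6 -0.6 -0.5 -0.5 -0.4 -0.4 -0.4 -0.4 -0.3 -0.3 -0.3 -0.3 -0.3
 -0.2 -0.2 -0.2 -0.2 -0.2 -0.2 -0.1 -0.1 -0.1 -0.  -0.  -0.   0.   0.
  0.   0.   0.   0.1  0.1  0.1  0.1  0.2  0.2  0.2  0.2  0.3  0.3  0.3
  0.3  0.3  0.4  0.4  0.4  0.4  0.4  0.5  8.6 12.6]
d marker 0.2060627731915459 -174.1299221522371 post 0.15080221590059356 -158.3129660380042
[ 0.69130703 -0.04028269] -174.89228258618058 -159.31188684797812
```

```bash
cat >> est.py <<'E'
ax=np.array([.6911,-.0377]); psi=185.87; ph0=201.7
def postpose(ph,z):
    a=np.radians(ph); return np.array([*(ax+.150*np.array([np.cos(a),np.sin(a)])),z]),down(ph-90-180)
o=np.array([np.cos(np.radians(psi)),np.sin(np.radians(psi)),0]); s35,c35=np.sin(np.radians(35)),np.cos(np.radians(35))
n=o*s35+np.array([0,0,c35]); lx=-o*c35+np.array([0,0,s35]); ly=np.cross(n,lx)
lab=np.array([*ax,0])+o*.118+np.array([0,0,.106])
def scanpose(rot,off=.08,gx=-.010,gz=.024):
    # scanner x at rot deg from label x about n; returns TCP pose
    r=np.radians(rot); sx=lx*np.cos(r)+ly*np.sin(r)
    org=lab+off*n-.055*sx; g=org+gx*sx+gz*n
    y=-n; z=sx ; x=np.cross(y,z)
    return g+.019*y,np.stack([x,y,z],1),org
E
python3 - <<'E'
from est import *
print(down(70),ctrl.current_eef_rot().round(2))
for ph in (201.7,216,232):
    for z in (.101,.22):
        p,R=postpose(ph,z); print(ph,z,p.round(3),None if (q:=ctrl.ik(p,R)) is None else np.round(q))
for rot in range(-180,180,30):
    for f in (1,-1):
        p,R,org=scanpose(rot); R=R@np.diag([f,1,f]); q=ctrl.ik(p,R); print(rot,f,p.round(3),None if q is None else np.round(q))
g=sc-.010*d
for f in (90,-90): print('grasp',g,ctrl.ik([*g,.029],down(sang+f)))
E
```

```text
[[ 0.34202014  0.         -0.93969262]
 [ 0.93969262  0.          0.34202014]
 [ 0.         -1.          0.        ]] [[ 0.35 -0.   -0.94]
 [ 0.94 -0.    0.35]
 [-0.   -1.    0.  ]]
201.7 0.101 [ 0.552 -0.093  0.101] [-16.  31.  94.  -0.  55.  53.]
201.7 0.22 [ 0.552 -0.093  0.22 ] [-16.  23.  86.  -0.  71.  53.]
216 0.101 [ 0.57  -0.126  0.101] [-18.  32.  90.  -0.  57.  36.]
216 0.22 [ 0.57  -0.126  0.22 ] [-18.  25.  83.  -0.  73.  36.]
232 0.101 [ 0.599 -0.156  0.101] [-20.  35.  85.  -0.  60.  18.]
232 0.22 [ 0.599 -0.156  0.22 ] [-20.  27.  78.  -0.  75.  18.]
-180 1 [ 0.578 -0.049  0.213] [ -19.   15.  114.   38.   24. -147.]
-180 -1 [ 0.578 -0.049  0.213] [-19.  15. 114.  38.  24.  33.]
-150 1 [ 0.568 -0.018  0.208] [ -15.   14.  116.   37.   20. -172.]
-150 -1 [ 0.568 -0.018  0.208] [-15.  14. 116.  37.  20.   8.]
-120 1 [0.546 0.004 0.194] [-13.  14. 120.  41.  16. 155.]
-120 -1 [0.546 0.004 0.194] [-13.  14. 120.  41.  16. -25.]
-90 1 [0.519 0.01  0.176] [-13.  15. 125.  57.  13. 108.]
-90 -1 [0.519 0.01  0.176] [-13.  15. 125.  57.  13. -72.]
-60 1 [ 0.493 -0.001  0.157] 
[... 497 characters left out ...]
0 -1 [ 0.504 -0.113  0.157] [-34.  18. 124.  68.  23. 109.]
90 1 [ 0.532 -0.119  0.176] [-33.  17. 120.  57.  25. -88.]
90 -1 [ 0.532 -0.119  0.176] [-33.  17. 120.  57.  25.  92.]
120 1 [ 0.557 -0.108  0.194] [ -29.   16.  116.   49.   26. -105.]
120 -1 [ 0.557 -0.108  0.194] [-29.  16. 116.  49.  26.  75.]
150 1 [ 0.574 -0.082  0.208] [ -24.   16.  114.   42.   25. -125.]
150 -1 [ 0.574 -0.082  0.208] [-24.  16. 114.  42.  25.  55.]
grasp [ 0.41664714 -0.34733054] [-4.61238123e+01  3.62397291e+01  9.90989386e+01 -2.54444375e-14
  4.46613323e+01 -1.24308432e+02]
grasp [ 0.41664714 -0.34733054] [-4.61238123e+01  3.62397291e+01  9.90989386e+01 -2.54444375e-14
  4.46613323e+01  5.56915678e+01]
```

Run:
```python
from est import *
T=lambda s:print(s,round(ctrl.current_t(),2),np.round(ctrl.current_tool_pos(),3),np.round(ctrl.current_contact_force(),1),round(ctrl.current_grip_width(),3))
p,R=postpose(ph0,.23); ctrl.goto(p,R); ctrl.command_gripper(.65); T('above')
hit=ctrl.move_l(postpose(ph0,.101)[0],vel=.12,contact_N=8); T(f'down {hit}')
if not hit:
    ctrl.command_gripper(0); T('gripped')
    for ph in np.linspace(ph0,psi+45,6)[1:]:
        p,R=postpose(ph,.101); ctrl.move_l(p,vel=.1,ori=R); T(round(ph,1))
    cv2.imwrite('pics/top1.png',ctrl.read_camera('top'))
```

```text
above 3.43 [ 0.552 -0.093  0.23 ] [-0.1 -0.3 -0.1] 0.65
down False 4.66 [ 0.552 -0.093  0.102] [-0.4  0.7  0.3] 0.65
gripped 5.33 [ 0.552 -0.093  0.101] [ 0.5 -0.6  2.2] 0.236
207.5 5.62 [ 0.558 -0.107  0.101] [0.8 0.2 3.5] 0.238
213.4 5.92 [ 0.566 -0.12   0.101] [-2.5 -1.1  4.4] 0.234
219.2 6.22 [ 0.575 -0.132  0.101] [-4.  -0.9  5.5] 0.235
225.0 6.53 [ 0.585 -0.144  0.101] [-2.8 -3.5  5. ] 0.234
230.9 6.83 [ 0.596 -0.154  0.101] [-3.7 -4.9  3.9] 0.237
```

Run:
```python
from est import *
ctrl.command_gripper(.6); p,R=postpose(psi+45,.26); ctrl.move_l(p,vel=.2)
g=sc-.010*d
ctrl.goto([*g,.22],down(sang-90)); ctrl.command_gripper(.85); print(ctrl.current_t(),ctrl.current_q())
im=ctrl.read_camera('top'); cv2.imwrite('pics/top2.png',im); s=ctrl.read_camera('side'); cv2.imwrite('pics/side2.png',s)
a=cv2.resize(im[160:290,260:400],None,fx=4,fy=4,interpolation=cv2.INTER_CUBIC)[:520,:560]
cv2.imwrite('pics/c2.png',a)
print(proj('top',[*postpose(psi+45,.143)[0]]),proj('top',lab))
```

```text
10.075 [-4.61096573e+01  2.12790159e+01  8.83238567e+01 -1.39604489e-03
  7.03961908e+01  5.56875461e+01]
[[388.90472636 209.78451388]] [[336.1646475  223.97116291]]
```

View pics/c2.png

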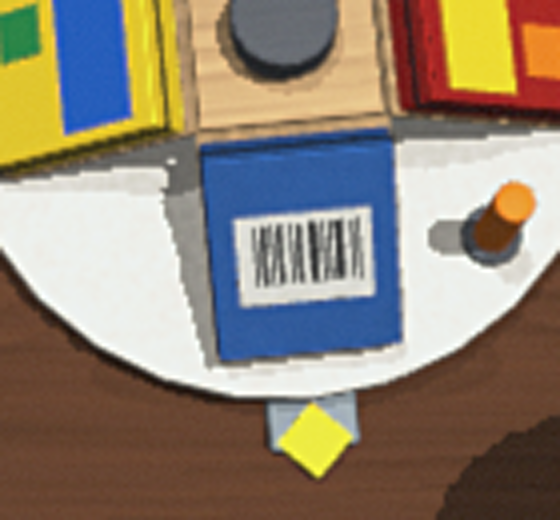

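View pics/side2.png

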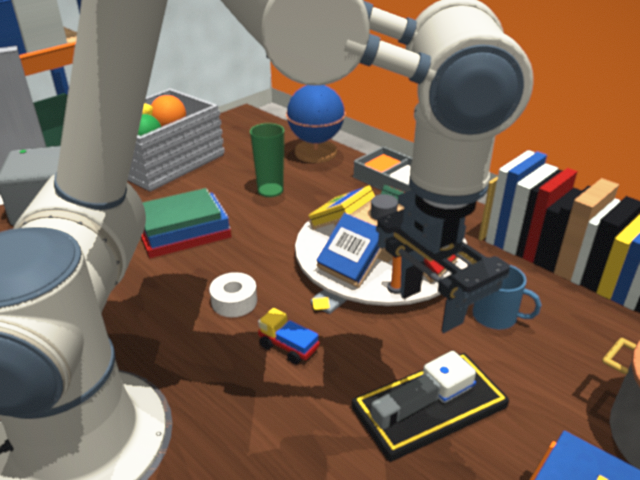

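Post top now at (388.8,210.5) and label middle at (336.2,224.0); predicted (388.9,209.8) and (336.2,224.0), so the table is in its click. The side view shows the open jaws above the scanner, nothing else moved.

Run:
```python
from est import *
T=lambda s:print(s,round(ctrl.current_t(),2),np.round(ctrl.current_tool_pos(),3),np.round(ctrl.current_contact_force(),1),round(ctrl.current_grip_width(),3))
g=sc-.010*d
hit=ctrl.move_l([*g,.030],vel=.12,contact_N=6); T(f'down {hit}')
if not hit:
    ctrl.command_gripper(0); T('grip')
    ctrl.move_l([*g,.10],vel=.08); ctrl.move_l([*g,.32],vel=.2); T('up')
    p,R,_=scanpose(60,.16); ctrl.goto(p,R); T('pre'); 
    p,R,_=scanpose(60,.10); ctrl.move_l(p,vel=.1); ctrl.sleep(.3); T('near')
    im=ctrl.read_camera('side'); cv2.imwrite('pics/side3.png',im); cv2.imwrite('pics/top3.png',ctrl.read_camera('top'))
    cv2.imwrite('pics/c3.png',cv2.resize(im[90:330,220:500],(700,600),interpolation=cv2.INTER_CUBIC))
```

```text
down False 11.91 [ 0.417 -0.348  0.031] [ 0.5 -0.   0.6] 0.85
grip 12.64 [ 0.417 -0.347  0.03 ] [0.2 0.9 1.6] 0.371
up 14.92 [ 0.416 -0.347  0.319] [-0.4  0.5 -3.2] 0.371
pre 16.64 [ 0.459 -0.119  0.223] [-0.3 -0.9 -3.4] 0.374
near 17.69 [ 0.493 -0.115  0.174] [ 0.8  0.3 -3.2] 0.368
```

View pics/c3.png

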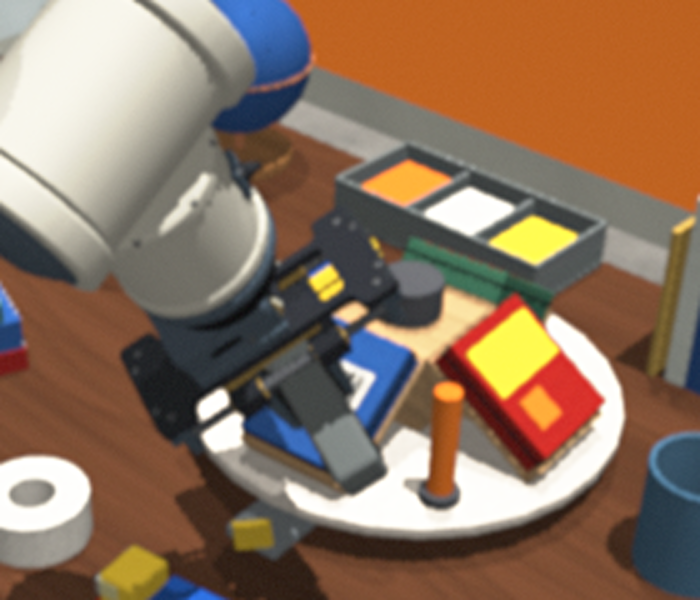

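The crop shows the scanner held above the label, handle towards the camera with its end face at crop (320-385, 440-492), clear of the post and boxes. I'll compare that with the projected model.

Run:
```python
from est import *
im=cv2.imread('pics/side3.png'); tp=cv2.imread('pics/top3.png')
R0=ctrl.current_eef_rot(); t=ctrl.current_tool_pos(); print(t)
sx,n2=R0[:,2],-R0[:,1]; sy=np.cross(n2,sx); org=t+.019*n2-.024*n2+.010*sx-.001*n2
print('z err deg',np.degrees(np.arccos(n2@n)),'focus in label',[ (org+.055*sx-.08*n2-lab)@v for v in (lx,ly,n)])
def box(x0,x1,w,h): return np.array([org+a*sx+b*sy+c*n2 for a in(x0,x1) for b in(-w,w) for c in(0,h)])
ims=[]
for nme,I,o,sz in (('side',im,(290,180),(160,120)),('top',tp,(270,170),(160,120))):
    k=5; c=cv2.resize(I[o[1]:o[1]+120,o[0]:o[0]+160],None,fx=k,fy=k,interpolation=cv2.INTER_CUBIC)[:, :800]
    for b,col in ((box(-.095,.02,.017,.036),(0,255,0)),(box(.019,.085,.029,.042),(255,0,255))):
        q=(proj(nme,b)-o)*k
        for i in range(8):
            for j in range(i):
                if bin(i^j).count('1')==1: cv2.line(c,tuple(map(int,q[i])),tuple(map(int,q[j])),col,1)
    ims.append(cv2.resize(c,(400,300)))
cv2.imwrite('pics/c4.png',cv2.resize(np.hstack(ims),(800,300)))
```

```text
[ 0.49307715 -0.11474319  0.17359584]
z err deg 0.02505917115464671 focus in label [np.float64(0.00014426822658589365), np.float64(-0.00012105836944278305), np.float64(0.019187990566407454)]
```

View pics/c4.png

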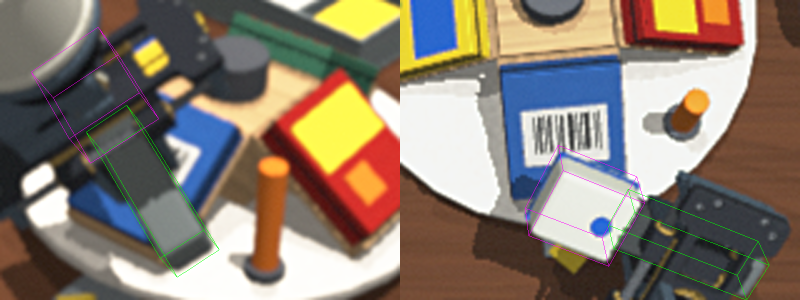

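Run:
```python
from est import *
T=lambda s:print(s,round(ctrl.current_t(),2),np.round(ctrl.current_tool_pos(),4),np.round(ctrl.current_contact_force(),1),round(ctrl.current_grip_width(),3))
p,R,_=scanpose(60,.08); ctrl.move_l(p,vel=.06); T('scan'); ctrl.sleep(2.4); T('held')
print(np.abs(ctrl.current_tool_pos()-p).max())
p,R,_=scanpose(60,.16); ctrl.move_l(p,vel=.15)
pd=np.array([np.cos(np.radians(padang)),np.sin(np.radians(padang))]); g=pad-.012*pd; R=down(padang-90)
ctrl.goto([*g,.30],R); T('over pad'); ctrl.move_l([*g,.075],vel=.2); ctrl.sleep(.2)
hit=ctrl.move_l([*g,.028],vel=.02,contact_N=4); T(f'placed {hit}')
```

```text
scan 18.27 [ 0.5043 -0.1133  0.1569] [ 0.2  0.4 -2.5] 0.371
held 20.68 [ 0.5045 -0.1134  0.157 ] [-0.3 -0.1 -3.6] 0.373
2.776546286625825e-05
over pad 23.18 [ 0.4235 -0.355   0.2994] [-0.4 -0.1 -2.7] 0.371
placed True 26.68 [ 0.4234 -0.3556  0.03  ] [-0.7 -0.3  6.9] 0.37
```

Run:
```python
from est import *
ctrl.command_gripper(.75); t=ctrl.current_tool_pos(); ctrl.move_l([t[0],t[1],.25],vel=.12)
ctrl.goto([.35,.45,.3],down(70)); ctrl.sleep(.3); print(ctrl.current_t(),ctrl.current_contact_force())
im=ctrl.read_camera('top'); cv2.imwrite('pics/top5.png',im); c=im[150:360,100:520]
cv2.imwrite('pics/c5.png',cv2.resize(c,(800,400),interpolation=cv2.INTER_CUBIC))
```

```text
32.5167 [-0.79558875 -0.45415542  0.01161049]
```

View pics/c5.png

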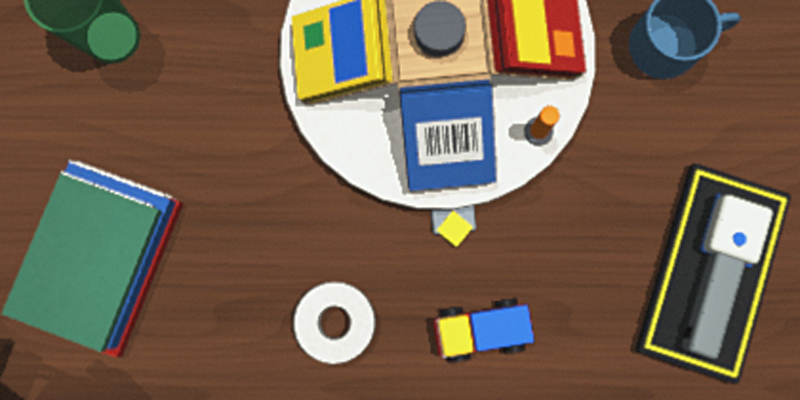

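The view shows the scanner lying lengthways, head up-image, within the pad's border (head at (740,228), handle end at (707,352)). The label's middle, at about (336.2,224.5) in full-picture pixels, is still at the marker, and the other things look unmoved.

```bash
python3 -c "
from bench import ctrl
ctrl.sign_off(); print(ctrl.current_t())"
```

```text
the job is handed in; nothing more can be done
the job is handed in; nothing more can be done
```

The job is done and handed in at about 32.5 s of the 64 s allowed; sign-off gives no verdict.

- **Turntable:** I gripped the orange post and turned the table about 29° anticlockwise into its click. The label's middle then sat within a pixel of where I predicted it, and the last picture showed it still there.
- **Scan:** I held the scanner 80 mm off the label for 2.4 s. At a stop 20 mm further out, the arm's own readings put the aim within 1 mm of the label's middle and square to it. The camera overlay there agreed to within a few millimetres.
- **Putting back:** The scanner touched the pad gently, with a force change of 4 N or slightly more (force reading 6.9 N upwards), and I let it go there. The last picture showed it lying lengthways inside the pad's border. The books, ticket roll and truck were in place; the vase and mug, partly cut off at the crop's edge, also looked unmoved.
- **Robot:** The arm finished clear of everything. No check failed or disagreed beyond the few millimetres above.

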